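# Unhook the paint-pot tray from the bench rack

### The arm

A 6-joint arm with a two-finger parallel gripper is mounted at the origin on the work surface. World frame = base frame: x ahead of the robot, y to its left, z up, the work surface at z = 0. Lengths are in mm, angles in rad, forces in N, time in s.
With the tool pointing down it reaches from about 300 to 775 mm from the base axis. Payload 14.6 kg.
Tool frame: the origin (TCP) lies midway between the tips of the shut fingers; the grasp point (between the pads) lies behind it (manip.grip_depth is the z of the grasp point in the tool frame, in mm); z points along the fingers, y is the line along which they close (so a half turn about z gives the same grasp; the last joint's range is limited). The gripper opens to 94 mm and grips with 3 to 60 N. Pads are 16 mm wide; open, the fingers measure 119 mm over their backs; the gripper's body (75 mm by 177 mm) begins 78 mm behind the grasp point.
Start: joints at [1.205, 0.3, 1.521, -0, 1.321, -0.067], TCP at [161.903, 525.62, 205.446] pointing down, gripper open.
Joint ranges: [-3.03, 3.03], [-0.79, 2.21], [0.23, 2.52], [-1.04, 4.18], [0, 3.07], [-2.55, 2.55]. Speed limits (rad/s): [2.22, 2.22, 2.57, 3.14, 3.14, 3.14].

### API

Orientations are given as [roll, pitch, yaw] about the fixed x, y, z axes, in that order (R = Rz(yaw) Ry(pitch) Rx(roll)).
In Python, from cell import manip gives the robot as it stands.
- The arm moves only by the shell command python3 nudge.py 'ROWS' [OPENING] [FORCE]. ROWS is 1 to 5 rows, parted by a bar, with the numbers parted by spaces; each row has 6 numbers: dx, dy, dz in units of 100 mm, then a rotation vector rx, ry, rz in units of 0.25 rad; each row is the pose to reach, as a shift and turn from the pose commanded when the command began, along the tool's axes at that moment; what a row does not reach only later rows make up. A row lasts 1/10 s, in which the tool goes at most 50 mm and 0.15 rad, less where a joint would pass 70% of its speed; a pose out of reach is approached as far as the arm can. OPENING is the finger opening in mm, set as the command begins (- or left out keeps the last). The fingers move at their own pace and stop on an object; FORCE is the grip in N (left out, the last holds). Time passes only in rows, so rows that do not move let the fingers close. It prints the time, the measured TCP pose, the force, the opening and the grip force at its end. Input that does not fit is refused with a message, and nothing moves.
- manip.read_state(): the state, without advancing time (a new reading comes with each control period).
- manip.camera(name): name is "scene" or "top"; returns (picture, depth): 400x640x3 uint8, red, green, blue; 400x640 float32, mm along the optical axis (not along the pixel's ray), 0 where there is no reading.
- manip.camera_info(name): a dict with "K" (3x3 intrinsics, pixels), "rvec" (rotation vector, rad) and "tvec" (3), from world to camera coordinates, as OpenCV has them. Camera axes: x right, y down, z forward; pixel columns grow to the right and rows downward; lengths in mm; the calibration is good to about 2 mm. A picture is of the moment at which its call begins. camera_info takes no time and is no camera call.
- manip.sign_off(): hands the job in; it is judged then, once.
The state is a dict: "clock": time; "joints": joint angles; "qd": joint speeds; "effort": joint torques, N m; "eef_pos": TCP position; "eef_rot": TCP orientation; "wrist_force": force on the tool from outside, world axes, zero at the start; "moment": the same for the moment, N m; "finger_gap": finger opening in mm; "finger_force": force on a finger pad.
Only numpy, scipy, OpenCV 4.12 (cv2) and the standard library are available. Lean on these libraries where they do the work, as an engineer would, in place of code of your own. Each camera call takes 0.05 s, during which the arm holds its last target. There are 200 camera calls.

### The job

Take the tray that holds the two paint pots out of the bench rack and set it down in the middle of the green cutting mat, pots still standing in it. It has a stop: draw it slowly until its rear tab touches the keeper bar, ease it back a hair, lift the front to tip the tray back while keeping the tab close behind the bar, until the tab dips under it, and draw it out, gently, never pulling or prising against the bar. Leave the other tray, the glue bottle and the roll of tape as they are.

Things in the scene. Friction and masses are not known exactly. Their poses are not given: they have to be found in the camera images.
- rack: White bench rack fixed to the bench, 176 deep (x), 216 wide (y), 134 mm high; origin under its centre, front at -x. On its upper shelf, 70 mm above the origin, are two open-topped bays 96 mm wide, centred at y = +52 and -52 mm, each with a 90 mm wide sliding tray between 14 mm guides. Cheeks at y = +-104 mm rise to 64 mm over the shelf from x = -66 mm back.
- rack_front (a point): Middle of the front edge of the rack's upper shelf (x = -88, y = 0, z = 70 mm in the rack). Trays draw out towards the rack's -x.
- bar_zone (a point): Middle of the slots that carry the keeper bar (rack x = -18, y = 0, z = 118.5 mm). The bar, a flat strip across both bays, is 20 mm (x) by 6 mm high, underside 45.5 mm over the shelf. It is an adjustable stop, clamped anywhere up to 30 mm before or behind this point; its true place is not measured: find it by drawing the tray until the tab meets it.
- pot_tray: The tray to take: white plastic, 160 long (x), 90 wide, 44 mm high, walls and floor 4 mm, 0.1 to 0.2 kg, open above, holding two paint pots. Origin under its centre, front wall at -x, axes as the rack's. A cross divider 34 mm high stands at x = 8 mm; the half before it is empty.
- tray_grip (a point): Top edge of the tray's front wall at its middle (4 mm thick, 44 mm above the underside), to be pinched across its thickness (along the tray's x) from above, one finger inside the tray.
- tray_tab (a point): Middle of the top edge of the stop tab on the tray's rear wall (60 mm wide, tray x = 76 to 80 mm), 51 mm above the underside: with the tray level it cannot pass the bar (45.5 mm). With the front raised 19 to 24 degrees, the heel resting on the shelf, it dips to about 43 mm and passes under.
- tray_heel (a point): Middle of the line across the tray's underside (tray x = 64, z = 0 mm) on which it tips back; behind it the underside slopes up 7 mm to the rear edge. Tipping on this line carries the tab's top rearward (18 mm at 21 degrees), so keep drawing the heel forward to hold the tab within 4 mm behind the bar: with the tab further in, the side walls jam under the bar.
- parts_tray: The other tray, same make, in the other bay, holding loose kit bits, no pots. To be left alone.
- pot_a: Paint pot, grey with black cap, 29 mm diameter, 31 mm high, 30 g, standing in the tray behind the divider; origin at the centre of its underside, z up its axis.
- pot_b: Second paint pot, the same.
- mat: Green cutting mat with a white grid, 220 (x) x 300 (y) x 3 mm, fixed to the bench; origin at the centre of its underside.
- glue: Small white glue bottle with orange cap, 36 mm diameter, 58 mm high, standing on the bench; origin at the centre of its underside. Leave alone.
- tape: Roll of masking tape lying flat on the bench, 56 mm diameter, 20 mm high; origin at the centre of its underside. Leave alone.

How it is judged:
By the outcome, as a careful person would: the job done as asked, in the order asked, and still so for the second after the job is handed in, with the robot touching nothing.
It also fails if it takes over 72 s, if anything falls off the work surface, if the arm or the gripper's body presses on something with over 40 N, if the wrist force passes 120 N, or if a joint passes its speed limit or range.

## Working session

There is one attempt and no reset: what is moved stays moved. The work goes in short steps, Python scripts to look and compute and a shell command to move; the robot and the scene stay as the last step left them, time stands still between calls to the robot, and variables do not carry over. Pictures are saved under pics/ and viewed, at most 10 in all, crops included, and the job is handed in when it is done.

```bash
ls; mkdir -p pics; cat > h.py <<'E'
import numpy as np, cv2
from cell import manip
from scipy.spatial.transform import Rotation as R
def cam(n):
    i=manip.camera_info(n); K=np.array(i["K"],float); Rm=cv2.Rodrigues(np.array(i["rvec"],float))[0]; t=np.array(i["tvec"],float).ravel(); return K,Rm,t
def ray(n,u,v):
    K,Rm,t=cam(n); d=Rm.T@np.linalg.inv(K)@[u,v,1]; return -Rm.T@t,d
def atz(n,u,v,z):
    c,d=ray(n,u,v); return c+d*(z-c[2])/d[2]
def dep(n,D,u,v):
    c,d=ray(n,u,v); return c+d*np.median(D[v-1:v+2,u-1:u+2])
def proj(n,P):
    K,Rm,t=cam(n); p=K@(Rm@np.array(P,float)+t); return p[:2]/p[2]
def shot(n,f):
    im,D=manip.camera(n); cv2.imwrite("pics/"+f+".png",im[:,:,::-1]); np.save("pics/"+f+".npy",D); return im,D
E
python3 -c "
from h import *
shot('scene','s0');shot('top','t0')
print(manip.grip_depth,manip.read_state())
for n in('scene','top'):
  K,Rm,t=cam(n);print(n,-Rm.T@t,K[0,0])"
```

```text
cell.py
nudge.py
pics
-18.8 {'clock': 0.1, 'joints': array([ 1.20538166e+00,  3.00416271e-01,  1.52150947e+00, -2.55402668e-05,
        1.32070573e+00, -6.66046217e-02]), 'qd': array([-0.00108312, -0.00113229, -0.00218313, -0.00179358,  0.00032391,
       -0.00135277]), 'effort': array([ 1.54558649e-03, -5.32643330e+01, -3.53280723e+01,  7.09415227e-02,
        2.35807820e-02, -5.17833610e-05]), 'eef_pos': array([161.83854161, 525.4053348 , 204.94669816]), 'eef_rot': array([-3.14055449e+00, -4.44546308e-05,  2.84278892e+00]), 'wrist_force': array([-0.69527051, -0.03628475, -0.49124083]), 'moment': array([-0.04561515, -0.00483283,  0.00901661]), 'finger_force': 0.0, 'finger_gap': 93.98252869876413}
scene [ 796.29724114 -445.92017626  801.97257028] 467.6766263183722
top [460.82986947   3.1386573  981.89899716] 484.1958380227867
```

View pics/s0.png

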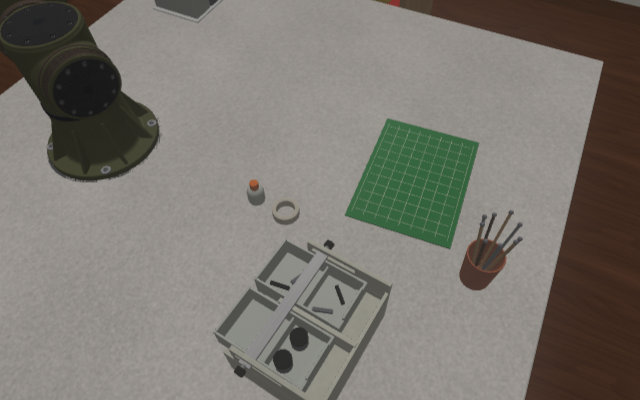

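View pics/t0.png

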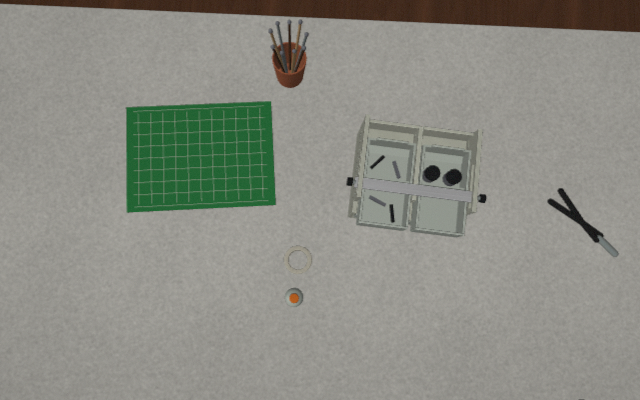

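The scene and top views show the rack near top pixel (418,180), with its front facing down (-x). The pot tray is in the right bay with pots at (432,174) and (453,177). The mat is centred near (200,156), the tape is at (300,259) and the glue at (294,297). I'll enlarge the rack area next.

```bash
python3 -c "
import cv2
a=cv2.imread('pics/t0.png')[105:245,335:500];cv2.imwrite('pics/t0c.png',cv2.resize(a,None,fx=4,fy=4,interpolation=2))
a=cv2.imread('pics/s0.png')[230:400,205:400];cv2.imwrite('pics/s0c.png',cv2.resize(a,None,fx=3.5,fy=3.5,interpolation=2))
"
```

```text
(no output)
```

View pics/t0c.png

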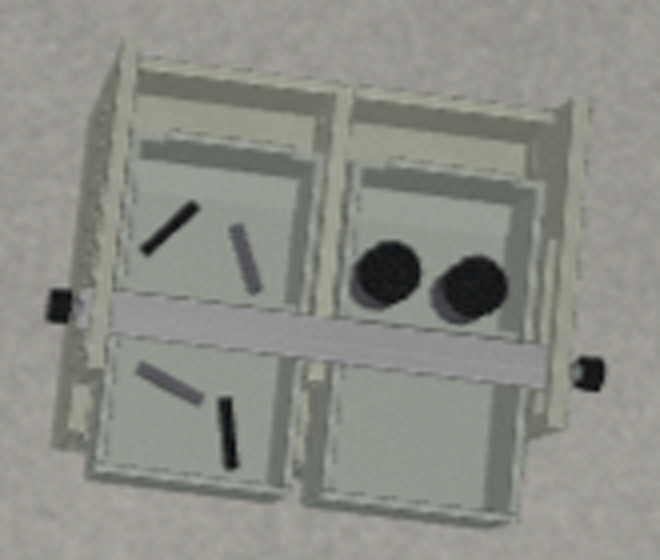

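View pics/s0c.png

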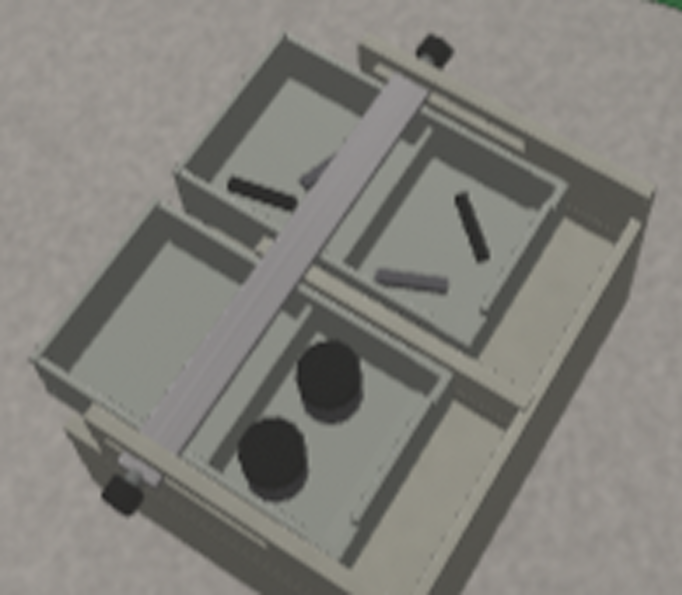

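Top crop: the pot tray's front-wall top edge runs from about (305,492) to (518,520), its rear tab from (390,160) to (510,178), and the bar's front edge from (330,358) to (545,385). Scene crop: the tray's front corners are at about (160,207) and (38,360). I'll triangulate these.

```bash
cat > tri.py <<'E'
from h import *
T=lambda u,v:((u-1.5)/4+335,(v-1.5)/4+105)
S=lambda u,v:((u-1.25)/3.5+205,(v-1.25)/3.5+230)
def tri(a,b):
    c1,d1=ray('top',*a);c2,d2=ray('scene',*b)
    A=np.c_[d1,-d2];s=np.linalg.lstsq(A,c2-c1,rcond=None)[0]
    p,q=c1+s[0]*d1,c2+s[1]*d2
    return (p+q)/2,np.linalg.norm(p-q)
for n,a,b in [('front L',(303,492),(160,207)),('front R',(516,520),(38,360)),
 ('rear L corner',(358,165),(310,305)),('rear R corner',(545,185),(450,375)),
 ('potA cap',(388,270),(330,372)),('potB cap',(475,287),(272,452)),
 ('rack rear R top',(578,98),(395,600)),('rack rear L top',(128,42),(655,192)),
 ('bar front left',(88,325),(385,75)),('bar rear right',(548,352),(180,455)),
 ('partsfront L',(90,475),(287,38)),('partsfront R',(288,495),(178,178))]:
    p,e=tri(T(*a),S(*b));print(n,p.round(1),round(e,1))
D=np.load('pics/t0.npy')
for uv in [(127,108),(271,102),(275,205),(127,212)]: print('mat',atz('top',*uv,3).round(1))
for uv in [(387,120),(478,144),(450,245),(346,215)]: print('mat s',atz('scene',*uv,3).round(1))
print('tape',atz('top',300,259,20),'glue',atz('top',294,298,58))
for uv in [(440,215),(400,163),(390,188),(440,193),(410,222)]: print(uv,dep('top',D,*uv).round(1))
E
python3 tri.py
```

```text
front L [ 540.7 -206.8   97.2] 7.5
front R [ 532.9 -298.6  111.2] 0.4
rear L corner [ 660.4 -227.   171.1] 50.5
rear R corner [ 687.6 -268.3  202.2] 50.8
potA cap [ 647.7 -243.8  100.8] 2.2
potB cap [ 641.5 -285.1   99.6] 1.9
rack rear R top [ 721.2 -321.3  138.8] 5.2
rack rear L top [ 744.8 -115.7  128.3] 0.1
bar front left [ 610. -105.  115.] 12.4
bar rear right [ 610.5 -309.5  121.1] 4.0
partsfront L [ 548.  -105.   101.4] 0.4
partsfront R [ 541.  -195.6  106. ] 0.5
mat [781.4 364.5   3. ]
mat [806.6  68.1   3. ]
mat [589.6  51.1   3. ]
mat [565.2 347.4   3. ]
mat s [567.2 340.4   3. ]
mat s [783.2 359.6   3. ]
mat s [806.7  74.8   3. ]
mat s [593.5  49.7   3. ]
tape [481.53777233  -3.23373475  20.        ] glue [407.67396706   5.85414833  58.        ]
(440, 215) [ 571.7 -266.4   74.5]
(400, 163) [ 670.  -189.3   73.9]
(390, 188) [ 612.  -161.2  122. ]
(440, 193) [ 606.  -252.4  122.3]
(410, 222) [ 558.2 -213.    57.2]
```

```bash
cat > fr.py <<'E'
from tri import T,S
from h import *
def pr(n,pts,z):
    P=[(atz('top',*T(*p),z) if n=='t' else atz('scene',*S(*p),z)) for p in pts]
    d=P[1]-P[0]; print(n,z,[p.round(1)[:2] for p in P],'len',np.linalg.norm(d).round(1),'yaw from ydir',np.arctan2(d[0],-d[1]).round(3),'from xdir',np.arctan2(d[1],d[0]).round(3))
print('----')
pr('t',[(516,520),(303,492)],114); pr('s',[(38,360),(160,207)],114)
pr('t',[(545,185),(358,165)],114); pr('s',[(345,565),(450,375)],114)
pr('t',[(516,520),(545,185)],114); pr('s',[(160,207),(450,375)],114)
pr('t',[(288,497),(90,475)],114); pr('s',[(178,178),(287,38)],114)
pr('t',[(578,98),(128,42)],134); pr('t',[(345,88),(316,380)],134)
pr('t',[(548,385),(112,330)],121.5); pr('t',[(548,352),(112,292)],121.5)
pr('s',[(150,440),(395,78)],121.5);pr('s',[(180,455),(428,95)],121.5)
E
python3 fr.py | sed '1,/----/d'
```

```text
t 114 [array([ 532.5, -297.7]), array([ 542. , -200.4])] len 97.8 yaw from ydir 3.044 from xdir 1.473
s 114 [array([ 534.1, -299. ]), array([ 543.9, -214.7])] len 84.9 yaw from ydir 3.026 from xdir 1.456
t 114 [array([ 688.7, -313.1]), array([ 694.9, -225.6])] len 87.7 yaw from ydir 3.071 from xdir 1.5
s 114 [array([ 692.3, -315.3]), array([ 696.4, -226.9])] len 88.5 yaw from ydir 3.094 from xdir 1.524
t 114 [array([ 532.5, -297.7]), array([ 688.7, -313.1])] len 157.0 yaw from ydir 1.473 from xdir -0.098
s 114 [array([ 543.9, -214.7]), array([ 696.4, -226.9])] len 153.1 yaw from ydir 1.491 from xdir -0.08
t 114 [array([ 539.5, -193.6]), array([ 546.6, -103.6])] len 90.3 yaw from ydir 3.064 from xdir 1.493
s 114 [array([ 543.7, -198.6]), array([ 552.6, -111. ])] len 88.1 yaw from ydir 3.04 from xdir 1.469
t 134 [array([ 724.8, -321.6]), array([ 742.8, -114.9])] len 207.4 yaw from ydir 3.054 from xdir 1.484
t 134 [array([ 725.2, -214.4]), array([ 590.4, -201.4])] len 135.4 yaw from ydir -1.667 from xdir 3.046
t 121.5 [array([ 593.7, -310.5]), array([ 612. , -111.5])] len 199.9 yaw from ydir 3.05 from xdir 1.479
t 121.5 [array([ 608.9, -310.7]), array([ 629.4, -111.2])] len 200.6 yaw from ydir 3.039 from xdir 1.468
s 121.5 [array([ 597.8, -308.6]), array([ 612. , -111.5])] len 197.7 yaw from ydir 3.07 from xdir 1.499
s 121.5 [array([ 612.2, -308.4]), array([ 630.1, -112.8])] len 196.5 yaw from ydir 3.05 from xdir 1.48
```

Rack yaw is about -0.092. The front-wall middle is at about (538,-254.5), with the rim at z≈114 (triangulated at about 111, tray floor by depth at 74.5). The mat centre is at (686.7,207), yaw +0.085.

```bash
cat >> h.py <<'E'
def down(yaw,th=0,psi=-0.092):
    # th: tilt about rack y axis (front up)
    return R.from_rotvec(th*np.array([-np.sin(psi),np.cos(psi),0]))*R.from_euler('xyz',[np.pi,0,yaw])
def to(pos,rot):
    s=manip.read_state(); r0=R.from_euler('xyz',s['eef_rot'])
    print('shift',r0.inv().apply(np.array(pos)-s['eef_pos']).round(1),'rot',(r0.inv()*rot).as_rotvec().round(4),'| F',np.round(s['wrist_force'],1),'M',np.round(s['moment'],2),'t',s['clock'])
E
python3 -c "
from h import *
to([538,-254.5,200],down(1.479))"
```

```text
shift [-589.1 -634.6    5.6] rot [-9.0000e-04  7.0000e-04  1.3638e+00] | F [-0.7 -0.  -0.5] M [-0.05 -0.    0.01] t 0.1
```
Rot 1.3638 at ≤0.15 rad/row, → 10 rows or more; distance 866 → 18 rows. Command 5 rows, up to 250mm, 0.4 rad. Rotation changes tool axes next command. Command 1: shift 1/4: (-147,-159) distance 217, rot .34. Per row 43mm. 

Careful with the scale: shifts go in units of 100 mm and turns go in units of 0.25 rad. That gives: -160 mm is -1.6, -150 mm is -1.5, 0.35 rad is 1.4.

```bash
python3 nudge.py '-0.3 -0.32 0 0 0 0.28 | -0.6 -0.64 0 0 0 0.56 | -0.9 -0.96 0 0 0 0.84 | -1.2 -1.28 0 0 0 1.12 | -1.5 -1.6 0 0 0 1.4' 44 && python3 -c "
from h import *
to([538,-254.5,200],down(1.479))"
```

```text
clock: 0.6
eef_pos: [258.4, 326.9, 205.2]
eef_rot: [-3.141, 0.0, 2.49]
wrist_force: [0.9, 1.3, 0.1]
finger_gap: 57.5
finger_force: 0.0
shift [-574.8 -292.9    5.3] rot [-2.0000e-04  1.0000e-04  1.0113e+00] | F [0.9 1.3 0.1] M [0.03 0.01 0.07] t 0.6
```

To row units: -200 mm is -2, -160 mm is -1.6, 0.35 rad is 1.4.

```bash
python3 nudge.py '-0.4 -0.2 0 0 0 0.28 | -0.8 -0.4 0 0 0 0.56 | -1.2 -0.6 0 0 0 0.84 | -1.6 -0.8 0 0 0 1.12 | -2 -1 0 0 0 1.4' && python3 -c "
from h import *
to([538,-254.5,200],down(1.479))"
```

```text
clock: 1.1
eef_pos: [357.4, 126.3, 205.5]
eef_rot: [3.141, 0.0, 2.14]
wrist_force: [1.2, -0.4, -0.7]
finger_gap: 44.1
finger_force: 0.0
shift [-418.1  -53.1    5.5] rot [ 3.00e-04 -0.00e+00  6.61e-01] | F [ 1.2 -0.4 -0.7] M [-0.02 -0.04  0.03] t 1.1
```

To row units: -215 mm is -2.15, -172 mm is -1.72, 0.35 rad is 1.4.

```bash
python3 nudge.py '-0.43 -0.06 0 0 0 0.28 | -0.86 -0.12 0 0 0 0.56 | -1.29 -0.18 0 0 0 0.84 | -1.72 -0.24 0 0 0 1.12 | -2.15 -0.3 0 0 0 1.4' && python3 -c "
from h import *
to([538,-254.5,200],down(1.479))"
```

```text
clock: 1.6
eef_pos: [448.5, -70.9, 205.3]
eef_rot: [-3.141, -0.0, 1.79]
wrist_force: [0.3, 0.8, -0.2]
finger_gap: 43.6
finger_force: 0.0
shift [-198.7   47.5    5.3] rot [-2.000e-04 -1.000e-04  3.106e-01] | F [ 0.3  0.8 -0.2] M [-0.04  0.02  0.01] t 1.6
```

To row units: -198.7 mm is -1.987, -170 mm is -1.7, 0.3106 rad is 1.2424.

```bash
python3 nudge.py '-0.45 0.11 0 0 0 0.28 | -0.9 0.22 0 0 0 0.56 | -1.3 0.32 0 0 0 0.8 | -1.7 0.41 0.03 0 0 1.04 | -1.987 0.475 0.05 0 0 1.2424' && python3 nudge.py '0 0 0 0 0 0 | 0 0 0 0 0 0' && python3 -c "
from h import *
to([538,-254.5,150],down(1.479))
shot('top','t1');shot('scene','s1')
for f in('t1','s1'):
  n='top' if f[0]=='t' else 'scene'
  a=cv2.imread('pics/'+f+'.png');print(proj(n,[538,-254.5,114]))
a=cv2.imread('pics/t1.png')[120:260,360:500];b=cv2.imread('pics/s1.png')[250:390,180:320]
cv2.imwrite('pics/c1.png',cv2.resize(np.hstack([a,b]),None,fx=2.8,fy=2.8,interpolation=2))
"
```

```text
clock: 2.1
eef_pos: [538.7, -254.5, 199.6]
eef_rot: [-3.141, -0.0, 1.479]
wrist_force: [0.8, 0.2, -0.5]
finger_gap: 44.0
finger_force: 0.0
clock: 2.3
eef_pos: [538.0, -252.4, 199.7]
eef_rot: [-3.14, -0.001, 1.482]
wrist_force: [0.9, 0.5, -0.1]
finger_gap: 44.0
finger_force: 0.0
shift [-2.2  0.2 49.7] rot [-0.0013 -0.0007  0.0031] | F [ 0.9  0.5 -0.1] M [-0.06  0.02  0.  ] t 2.3
[439.99802959 230.81307373]
[233.71633763 308.47026053]
```

View pics/c1.png

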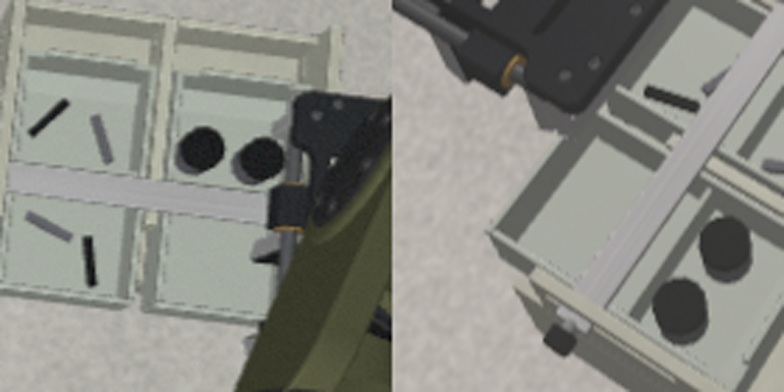

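The top half shows the inner finger at crop (265,255), over the empty front half of the tray, and the outer finger at about (250,345) in front of it. Both are clear of the bar, so I'm descending.

```bash
python3 nudge.py '-0.01 0 0.2 0 0 0 | -0.02 0 0.4 0 0 0 | -0.02 0 0.6 0 0 0 | -0.02 0 0.75 0 0 0 | -0.02 0 0.85 0 0 0' && python3 nudge.py '0 0 0.08 0 0 0 | 0 0 0.16 0 0 0 | 0 0 0.22 0 0 0 | 0 0 0.27 0 0 0 | 0 0 0.28 0 0 0' && python3 -c "
from h import *
to([538,-254.5,86],down(1.479))"
```

```text
clock: 2.9
eef_pos: [538.0, -253.6, 114.7]
eef_rot: [-3.141, -0.0, 1.483]
wrist_force: [0.5, 0.1, 0.4]
finger_gap: 44.0
finger_force: 0.0
clock: 3.4
eef_pos: [538.0, -254.3, 87.0]
eef_rot: [-3.141, -0.0, 1.482]
wrist_force: [-1.1, 0.5, -0.2]
finger_gap: 44.4
finger_force: 0.0
shift [-0.2 -0.   1. ] rot [-0.0004 -0.0002  0.0032] | F [-1.1  0.5 -0.2] M [-0.06  0.09  0.01] t 3.4
```

```bash
python3 nudge.py '0 0 0 0 0 0 | 0 0 0 0 0 0 | 0 0 0 0 0 0 | 0 0 0 0 0 0' 10 20 && python3 nudge.py '0 0 0 0 0 0 | 0 0 0 0 0 0 | 0 0 0 0 0 0' 0 25 && python3 -c "
from h import *
to([538,-254.5,87],down(1.479))"
```

```text
clock: 3.8
eef_pos: [538.2, -254.4, 87.6]
eef_rot: [3.141, 0.0, 1.482]
wrist_force: [0.2, 0.3, 0.1]
finger_gap: 15.3
finger_force: 0.0
clock: 4.1
eef_pos: [538.2, -254.4, 87.6]
eef_rot: [3.141, 0.0, 1.482]
wrist_force: [-0.7, -0.3, 0.0]
finger_gap: 3.8
finger_force: 25.0
shift [-0.1 -0.2  0.6] rot [0.0002 0.0001 0.0031] | F [-0.7 -0.3  0. ] M [-0.09  0.12 -0.08] t 4.1
```

To row units: -7 mm is -0.07, -3 mm is -0.03.

```bash
python3 nudge.py '0 -0.03 0 0 0 0 | 0 -0.07 0 0 0 0 | 0 -0.12 0 0 0 0 | 0 -0.17 0 0 0 0 | 0 -0.22 0 0 0 0' && python3 nudge.py '0 -0.05 0 0 0 0 | 0 -0.1 0 0 0 0 | 0 -0.15 0 0 0 0 | 0 -0.2 0 0 0 0 | 0 -0.24 0 0 0 0' && python3 -c "
from h import *
to([538,-254.5,87],down(1.479))
im,D=shot('top','t2');shot('scene','s2')
a=cv2.imread('pics/t2.png')[110:260,350:500];b=cv2.imread('pics/s2.png')[250:400,200:350]
cv2.imwrite('pics/c2.png',cv2.resize(np.hstack([a,b]),None,fx=2.6,fy=2.6,interpolation=2))
"
```

```text
clock: 4.6
eef_pos: [515.8, -252.4, 87.5]
eef_rot: [3.141, 0.0, 1.482]
wrist_force: [1.9, -1.3, 0.3]
finger_gap: 3.3
finger_force: 25.0
clock: 5.1
eef_pos: [491.9, -250.3, 87.5]
eef_rot: [3.142, 0.0, 1.482]
wrist_force: [2.6, -0.3, 0.1]
finger_gap: 4.1
finger_force: 25.0
shift [-0.1 46.3  0.5] rot [0.     0.     0.0031] | F [ 2.6 -0.3  0.1] M [-0.16 -0.31 -0.02] t 5.1
```

View pics/c2.png

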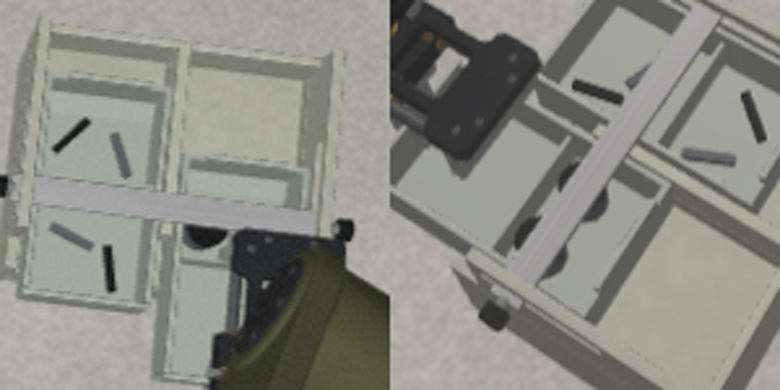

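The tray follows. In the top half its rear edge is at crop y≈163 and the bar's rear edge at y≈197, so about 20–25 mm remain. I'll slow down now.

```bash
python3 nudge.py '0 -0.025 0 0 0 0 | 0 -0.05 0 0 0 0 | 0 -0.075 0 0 0 0 | 0 -0.1 0 0 0 0 | 0 -0.12 0 0 0 0' && python3 nudge.py '0 -0.01 0 0 0 0 | 0 -0.02 0 0 0 0 | 0 -0.03 0 0 0 0 | 0 -0.035 0 0 0 0 | 0 -0.04 0 0 0 0' && python3 nudge.py '0 -0.007 0 0 0 0 | 0 -0.014 0 0 0 0 | 0 -0.02 0 0 0 0'
```

```text
clock: 5.7
eef_pos: [480.2, -249.2, 87.4]
eef_rot: [3.142, 0.0, 1.482]
wrist_force: [1.0, 0.3, 0.5]
finger_gap: 3.7
finger_force: 25.0
clock: 6.2
eef_pos: [476.4, -248.9, 87.5]
eef_rot: [3.142, 0.0, 1.482]
wrist_force: [1.3, -0.2, 0.1]
finger_gap: 3.8
finger_force: 25.0
clock: 6.5
eef_pos: [474.4, -248.7, 87.5]
eef_rot: [-3.142, -0.0, 1.482]
wrist_force: [0.9, -0.7, 0.3]
finger_gap: 3.9
finger_force: 25.0
```

```bash
python3 nudge.py '0 -0.007 0 0 0 0 | 0 -0.013 0 0 0 0 | 0 -0.02 0 0 0 0'
```

```text
clock: 6.8
eef_pos: [472.4, -248.5, 87.4]
eef_rot: [-3.142, 0.0, 1.482]
wrist_force: [2.2, -0.1, -0.6]
finger_gap: 4.0
finger_force: 25.0
```

```bash
python3 nudge.py '0 -0.005 0 0 0 0 | 0 -0.01 0 0 0 0 | 0 -0.015 0 0 0 0'|grep -E 'pos|wrist'; 
```

```text
eef_pos: [470.9, -248.4, 87.4]
wrist_force: [1.8, -0.8, -0.3]
```

```bash
python3 nudge.py '0 -0.005 0 0 0 0 | 0 -0.01 0 0 0 0 | 0 -0.015 0 0 0 0'|grep -E 'pos|wrist'; 
```

```text
eef_pos: [469.4, -248.2, 87.4]
wrist_force: [0.7, -0.3, 0.6]
```

```bash
python3 nudge.py '0 -0.005 0 0 0 0 | 0 -0.01 0 0 0 0 | 0 -0.01 0 0 0 0'|grep -E 'pos|wrist'; 
```

```text
eef_pos: [468.3, -248.1, 87.4]
wrist_force: [0.9, 0.5, 1.1]
```

To row units: -1 mm is -0.01, -0.5 mm is -0.005.

```bash
python3 nudge.py '0 -0.005 0 0 0 0 | 0 -0.01 0 0 0 0 | 0 -0.01 0 0 0 0'|grep -E 'pos|wrist'; 
```

```text
eef_pos: [467.4, -248.0, 87.4]
wrist_force: [0.7, -0.5, 0.5]
```

To row units: -1 mm is -0.01, -0.5 mm is -0.005.

```bash
python3 nudge.py '0 -0.005 0 0 0 0 | 0 -0.01 0 0 0 0 | 0 -0.01 0 0 0 0'|grep -E 'pos|wrist'; 
```

```text
eef_pos: [466.4, -248.0, 87.4]
wrist_force: [0.5, 0.6, 0.1]
```

To row units: -1 mm is -0.01, -0.5 mm is -0.005.

```bash
python3 nudge.py '0 -0.005 0 0 0 0 | 0 -0.01 0 0 0 0 | 0 -0.01 0 0 0 0'|grep -E 'pos|wrist'; python3 -c "
from h import *
shot('scene','s3')
b=cv2.imread('pics/s3.png')[270:400,200:350]
cv2.imwrite('pics/c3.png',cv2.resize(b,None,fx=4.5,fy=4.5,interpolation=2))"
```

```text
eef_pos: [465.4, -247.9, 87.4]
wrist_force: [0.9, -0.4, 1.2]
```

View pics/c3.png

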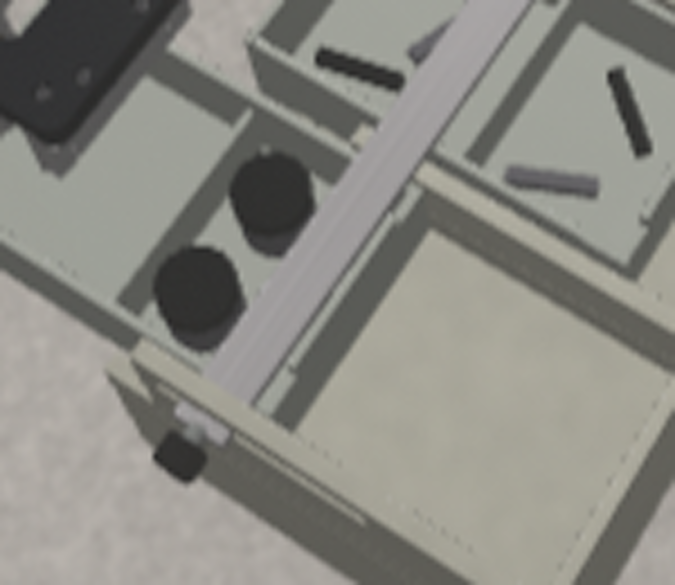

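The tab's top strip, crop (295,365) to (395,225), lies right alongside the bar's rear edge, so contact is imminent.

To row units: -0.8 mm is -0.008, -0.4 mm is -0.004.

```bash
python3 nudge.py '0 -0.004 0 0 0 0 | 0 -0.008 0 0 0 0 | 0 -0.008 0 0 0 0'|grep -E 'pos|wrist'; 
```

```text
eef_pos: [464.6, -247.8, 87.4]
wrist_force: [1.2, -0.4, 0.5]
```

```bash
python3 nudge.py '0 -0.004 0 0 0 0 | 0 -0.008 0 0 0 0 | 0 -0.008 0 0 0 0'|grep -E 'pos|wrist'; 
```

```text
eef_pos: [464.3, -247.7, 87.6]
wrist_force: [6.0, 0.2, -1.9]
```

```bash
python3 nudge.py '0 -0.004 0 0 0 0 | 0 -0.008 0 0 0 0 | 0 -0.008 0 0 0 0'|grep -E 'pos|wrist'; 
```

```text
eef_pos: [464.3, -247.7, 87.9]
wrist_force: [11.4, 0.2, -1.9]
```

Contact is at TCP x≈464.3. Next I ease back a hair and compute the tipping table in tool axes for each command.

To row units: 2 mm is 0.02, 1 mm is 0.01.

```bash
python3 nudge.py '0 0.01 0 0 0 0 | 0 0.02 0 0 0 0 | 0 0.03 0 0 0 0 | 0 0.03 0 0 0 0'; cat > tip.py <<'E'
import numpy as np
def d(t): s,c=np.sin(t),np.cos(t); return np.array([154*(1-c)-33.5*s, -(142*s-17.5*(1-c))])
def row(t0,t): # in tool axes tilted by t0 about tool x
    v=d(t)-d(t0); s,c=np.sin(t0),np.cos(t0); return [0,round(c*v[0]+s*v[1],2),round(-s*v[0]+c*v[1],2),round(t-t0,3),0,0]
for t0 in (0,.1,.2,.3): print(t0,[row(t0,t0+k) for k in (.02,.04,.06,.08,.1)])
E
python3 tip.py
```

```text
clock: 9.95
eef_pos: [465.8, -247.9, 87.4]
eef_rot: [-3.141, -0.0, 1.482]
wrist_force: [-2.2, 0.3, 2.7]
finger_gap: 3.7
finger_force: 25.0
0 [[0, np.float64(-0.64), np.float64(-2.84), 0.02, 0, 0], [0, np.float64(-1.22), np.float64(-5.66), 0.04, 0, 0], [0, np.float64(-1.73), np.float64(-8.48), 0.06, 0, 0], [0, np.float64(-2.18), np.float64(-11.29), 0.08, 0, 0], [0, np.float64(-2.58), np.float64(-14.09), 0.1, 0, 0]]
0.1 [[0, np.float64(-0.6), np.float64(-2.74), 0.02, 0, 0], [0, np.float64(-1.14), np.float64(-5.47), 0.04, 0, 0], [0, np.float64(-1.62), np.float64(-8.19), 0.06, 0, 0], [0, np.float64(-2.03), np.float64(-10.9), 0.08, 0, 0], [0, np.float64(-2.38), np.float64(-13.6), 0.1, 0, 0]]
0.2 [[0, np.float64(-0.55), np.float64(-2.65), 0.02, 0, 0], [0, np.float64(-1.03), np.float64(-5.29), 0.04, 0, 0], [0, np.float64(-1.45), np.float64(-7.92), 0.06, 0, 0], [0, np.float64(-1.81), np.float64(-10.55), 0.08, 0, 0], [0, np.float64(-2.09), np.float64(-13.17), 0.1, 0, 0]]
0.3 [[0, np.float64(-0.48), np.float64(-2.57), 0.02, 0, 0], [0, np.float64(-0.89), np.float64(-5.14), 0.04, 0, 0], [0, np.float64(-1.24), np.float64(-7.7), 0.06, 0, 0], [0, np.float64(-1.52), np.float64(-10.25), 0.08, 0, 0], [0, np.float64(-1.73), np.float64(-12.8), 0.1, 0, 0]]
```

To row units: -14.1 mm is -0.141, -11.3 mm is -0.113, 0.1 rad is 0.4.

```bash
python3 nudge.py '0 -0.006 -0.028 0.08 0 0 | 0 -0.012 -0.057 0.16 0 0 | 0 -0.017 -0.085 0.24 0 0 | 0 -0.022 -0.113 0.32 0 0 | 0 -0.026 -0.141 0.4 0 0'; python3 -c "
from h import *;print(manip.read_state()['moment'])"
```

```text
clock: 10.45
eef_pos: [463.5, -247.7, 101.8]
eef_rot: [-3.04, 0.0, 1.482]
wrist_force: [1.5, -0.2, -0.0]
finger_gap: 3.6
finger_force: 25.0
[-0.11352121 -0.17454588 -0.00077381]
```

```bash
python3 nudge.py '0 -0.006 -0.027 0.08 0 0 | 0 -0.011 -0.055 0.16 0 0 | 0 -0.016 -0.082 0.24 0 0 | 0 -0.02 -0.109 0.32 0 0 | 0 -0.024 -0.136 0.4 0 0'; python3 -c "
from h import *;print(manip.read_state()['moment'])"
```

```text
clock: 10.95
eef_pos: [462.4, -247.6, 115.5]
eef_rot: [-2.94, 0.0, 1.482]
wrist_force: [0.9, 0.2, -0.2]
finger_gap: 3.7
finger_force: 25.0
[-0.14855003 -0.16101988  0.02470323]
```

To row units: -13.2 mm is -0.132, -10.5 mm is -0.105, 0.1 rad is 0.4.

```bash
python3 nudge.py '0 -0.005 -0.026 0.08 0 0 | 0 -0.01 -0.053 0.16 0 0 | 0 -0.014 -0.079 0.24 0 0 | 0 -0.018 -0.105 0.32 0 0 | 0 -0.021 -0.132 0.4 0 0'; python3 -c "
from h import *;print(manip.read_state()['moment'])"
```

```text
clock: 11.45
eef_pos: [463.0, -247.7, 128.9]
eef_rot: [-2.84, -0.0, 1.482]
wrist_force: [0.2, -0.6, -1.0]
finger_gap: 4.2
finger_force: 25.0
[-0.089082   -0.23783406 -0.00494114]
```

```bash
python3 nudge.py '0 -0.005 -0.026 0.08 0 0 | 0 -0.009 -0.051 0.16 0 0 | 0 -0.012 -0.077 0.24 0 0 | 0 -0.0145 -0.096 0.3 0 0 | 0 -0.0145 -0.096 0.3 0 0'; python3 -c "
from h import *;print(manip.read_state()['moment'])
shot('scene','s4')
b=cv2.imread('pics/s4.png')[250:400,190:350]
cv2.imwrite('pics/c4.png',cv2.resize(b,None,fx=4,fy=4,interpolation=2))"
```

```text
clock: 11.95
eef_pos: [464.5, -247.8, 138.4]
eef_rot: [-2.765, -0.0, 1.482]
wrist_force: [-1.7, 0.8, 1.2]
finger_gap: 3.8
finger_force: 25.0
[-0.11607621  0.06659559  0.01964885]
```

View pics/c4.png

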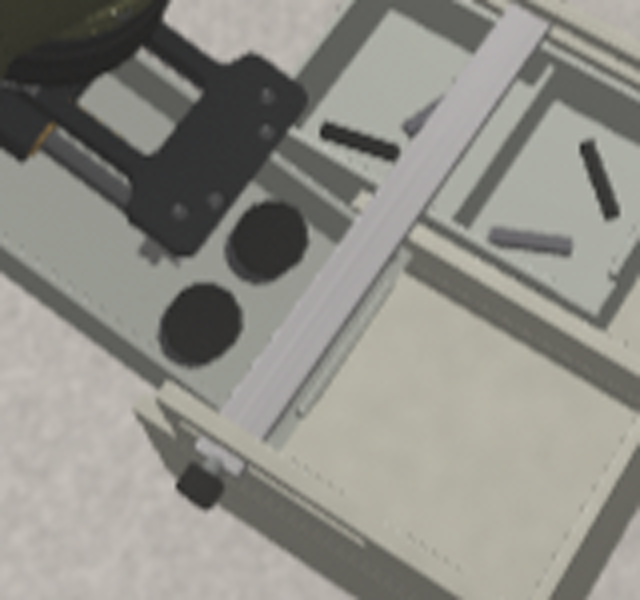

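The pots are upright and the tab is still just behind the bar, with its strip at crop (300,410) to (400,265). The force is near zero, so I'm drawing horizontally, slowly at first.

To row units: -3 mm is -0.03, -1.5 mm is -0.015.

```bash
python3 nudge.py '0 -0.007 0.003 0 0 0 | 0 -0.015 0.006 0 0 0 | 0 -0.023 0.009 0 0 0 | 0 -0.03 0.012 0 0 0'
```

```text
clock: 12.4
eef_pos: [461.1, -247.5, 138.3]
eef_rot: [-2.767, 0.0, 1.482]
wrist_force: [0.7, 0.0, -1.7]
finger_gap: 3.7
finger_force: 25.0
```

To row units: -3.7 mm is -0.037, -2.8 mm is -0.028.

```bash
python3 nudge.py '0 -0.009 0.0035 0 0 0 | 0 -0.018 0.007 0 0 0 | 0 -0.028 0.011 0 0 0 | 0 -0.037 0.0145 0 0 0'|grep -E 'pos|wrist'
```

```text
eef_pos: [457.2, -247.2, 138.3]
wrist_force: [0.7, -0.0, -0.5]
```

To row units: -4 mm is -0.04, -3 mm is -0.03.

```bash
python3 nudge.py '0 -0.01 0.004 0 0 0 | 0 -0.02 0.008 0 0 0 | 0 -0.03 0.012 0 0 0 | 0 -0.04 0.0157 0 0 0'|grep -E 'pos|wrist'
```

```text
eef_pos: [452.9, -246.8, 138.3]
wrist_force: [0.4, -0.3, -0.3]
```

Drawn 11.6 mm with no resistance, so the tab is under the bar. Continuing.

```bash
python3 nudge.py '0 -0.014 0.0055 0 0 0 | 0 -0.028 0.011 0 0 0 | 0 -0.042 0.0165 0 0 0 | 0 -0.056 0.022 0 0 0 | 0 -0.07 0.0275 0 0 0'|grep -E 'pos|wrist'
```

```text
eef_pos: [445.4, -246.1, 138.3]
wrist_force: [1.5, -0.6, -0.6]
```

```bash
python3 nudge.py '0 -0.016 0.0063 0 0 0 | 0 -0.033 0.013 0 0 0 | 0 -0.05 0.0197 0 0 0 | 0 -0.067 0.026 0 0 0 | 0 -0.084 0.033 0 0 0'|grep -E 'pos|wrist';python3 nudge.py '0 -0.018 0.007 0 0 0 | 0 -0.037 0.0146 0 0 0 | 0 -0.047 0.0185 0 0 0'|grep -E 'pos|wrist'; python3 -c "
from h import *
shot('scene','s5')
b=cv2.imread('pics/s5.png')[230:400,150:350]
cv2.imwrite('pics/c5.png',cv2.resize(b,None,fx=3.5,fy=3.5,interpolation=2))"
```

```text
eef_pos: [436.3, -245.3, 138.3]
wrist_force: [0.9, -0.1, -1.1]
eef_pos: [431.3, -244.9, 138.3]
wrist_force: [0.3, 0.0, -1.0]
```

View pics/c5.png

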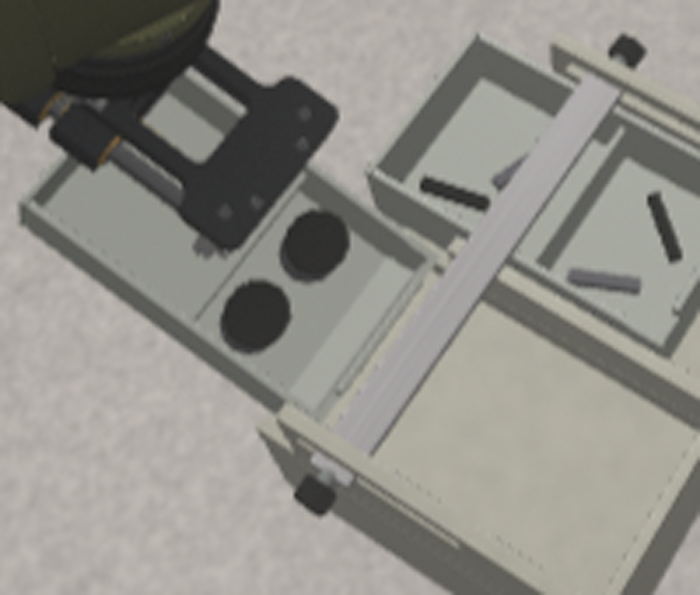

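The tab, crop (340,390) to (425,270), is now clear in front of the bar and the pots are standing. Now I lift off the shelf and forward, then level.

To row units: -22.4 mm is -0.224, -3 mm is -0.03.

```bash
python3 nudge.py '0 -0.03 -0.027 0 0 0 | 0 -0.08 -0.072 0 0 0 | 0 -0.135 -0.121 0 0 0 | 0 -0.195 -0.175 0 0 0 | 0 -0.25 -0.224 0 0 0'|grep -E 'pos|wrist|gap'; python3 -c "
from h import *
s=manip.read_state();p=s['eef_pos'];to(p+[-60,6,60],down(1.482))"
```

```text
eef_pos: [416.2, -243.6, 169.1]
wrist_force: [0.1, 0.2, -1.2]
finger_gap: 4.1
shift [  0.6 -78.1 -33.8] rot [-3.746e-01  3.000e-04  1.000e-04] | F [ 0.1  0.2 -1.2] M [-0.04 -0.1  -0.02] t 15.05
```

```bash
python3 nudge.py '0 -0.08 -0.05 -0.14 0 0 | 0 -0.16 -0.1 -0.28 0 0 | 0 -0.24 -0.14 -0.44 0 0 | 0 -0.32 -0.18 -0.6 0 0 | 0 -0.4 -0.22 -0.76 0 0'|grep -E 'pos|wrist|gap'; python3 -c "
from h import *
s=manip.read_state();p=s['eef_pos'];to(p+[-20,2,20],down(1.482))"
```

```text
eef_pos: [387.0, -240.9, 204.2]
wrist_force: [-0.2, 0.5, -1.6]
finger_gap: 3.9
shift [  0.2 -23.4 -16. ] rot [-0.183   0.0003  0.0002] | F [-0.2  0.5 -1.6] M [-0.02  0.01 -0.01] t 15.55
```

To row units: -20 mm is -0.2, -23 mm is -0.23, -0.183 rad is -0.732.

```bash
python3 nudge.py '0 -0.05 -0.03 -0.144 0 0 | 0 -0.1 -0.06 -0.292 0 0 | 0 -0.15 -0.1 -0.44 0 0 | 0 -0.2 -0.13 -0.6 0 0 | 0 -0.23 -0.15 -0.732 0 0'|grep -E 'pos|rot|wrist|gap'; python3 -c "
from h import *
to([609,200.4,200],down(1.656))
"
```

```text
eef_pos: [367.2, -239.1, 223.1]
eef_rot: [3.141, 0.001, 1.482]
wrist_force: [-0.1, 0.1, -1.8]
finger_gap: 3.6
shift [459.2 201.9  22.9] rot [ 0.0002  0.0005 -0.1739] | F [-0.1  0.1 -1.8] M [-0.05  0.24  0.02] t 16.05
```

```bash
python3 nudge.py '0.05 0.02 0 0 0 -0.012 | 0.15 0.066 0 0 0 -0.032 | 0.29 0.13 0.01 0 0 -0.06 | 0.46 0.2 0.02 0 0 -0.08 | 0.64 0.28 0.03 0 0 -0.1'|grep -E 'wrist|gap'; python3 nudge.py '0.18 0.08 0.01 0 0 -0.028 | 0.36 0.16 0.02 0 0 -0.056 | 0.54 0.24 0.03 0 0 -0.084 | 0.72 0.32 0.04 0 0 -0.112 | 0.9 0.4 0.05 0 0 -0.14'|grep -E 'pos|wrist|gap'; python3 -c "
from h import *
to([609,200.4,200],down(1.656))
"
```

```text
wrist_force: [-0.2, -0.3, -1.6]
finger_gap: 3.9
eef_pos: [447.4, -88.9, 213.8]
wrist_force: [-0.2, -0.2, -1.8]
finger_gap: 4.2
shift [293.6 153.7  13.4] rot [-0.0034 -0.0004 -0.1125] | F [-0.2 -0.2 -1.8] M [-0.07  0.27 -0.  ] t 17.05
```

To row units: 90 mm is 0.9, 72 mm is 0.72, -0.035 rad is -0.14.

```bash
python3 nudge.py '0.18 0.08 0.01 0 0 -0.028 | 0.36 0.16 0.02 0 0 -0.056 | 0.54 0.24 0.03 0 0 -0.084 | 0.72 0.32 0.04 0 0 -0.112 | 0.9 0.4 0.05 0 0 -0.14'|grep -E 'pos|wrist|gap';python3 nudge.py '0.18 0.07 0.01 0 0 -0.028 | 0.36 0.14 0.02 0 0 -0.056 | 0.54 0.21 0.03 0 0 -0.084 | 0.72 0.28 0.04 0 0 -0.112 | 0.9 0.35 0.05 0 0 -0.14'|grep -E 'pos|wrist|gap'; python3 -c "
from h import *
to([609,200.4,200],down(1.656))
"
```

```text
eef_pos: [489.7, 0.1, 208.7]
wrist_force: [0.5, 0.4, -1.5]
finger_gap: 4.0
eef_pos: [523.9, 90.4, 203.5]
wrist_force: [0.4, -0.7, -1.5]
finger_gap: 3.7
shift [106.3  89.8   3.2] rot [-0.0036  0.     -0.0424] | F [ 0.4 -0.7 -1.5] M [-0.11  0.22  0.  ] t 18.05
```

To row units: 68 mm is 0.68, 58 mm is 0.58, -0.042 rad is -0.168.

```bash
python3 nudge.py '0.16 0.14 0 0 0 -0.032 | 0.31 0.27 0.01 0 0 -0.064 | 0.45 0.39 0.01 0 0 -0.096 | 0.57 0.49 0.02 0 0 -0.128 | 0.68 0.58 0.03 0 0 -0.168'|grep -E 'wrist|gap'; python3 -c "
from h import *
to([609,200.4,200],down(1.656))
"
```

```text
wrist_force: [0.5, 0.5, -1.7]
finger_gap: 3.6
shift [37.  33.3 -0. ] rot [-0.0038  0.0001 -0.0003] | F [ 0.5  0.5 -1.7] M [-0.06  0.21  0.02] t 18.55
```

```bash
python3 nudge.py '0.1 0.09 0 0 0 0 | 0.19 0.17 0 0 0 0 | 0.27 0.24 0 0 0 0 | 0.33 0.3 0 0 0 0 | 0.37 0.333 0 0 0 0'|grep -E 'wrist|gap'; python3 nudge.py '0 0 0 0 0 0 | 0 0 0 0 0 0'>/dev/null; python3 -c "
from h import *
to([609,200.4,100],down(1.656))
shot('scene','s6');shot('top','t6')
a=cv2.imread('pics/t6.png')[60:230,100:300];b=cv2.imread('pics/s6.png')[60:230,290:490]
cv2.imwrite('pics/c6.png',cv2.resize(np.hstack([a,b]),None,fx=2,fy=2,interpolation=2))
"
```

```text
wrist_force: [0.8, 0.1, -1.7]
finger_gap: 3.9
shift [  2.1   0.5 100.9] rot [-0.0022 -0.0002 -0.0019] | F [-0.   0.7 -1.9] M [-0.1   0.2  -0.01] t 19.25
```

View pics/c6.png

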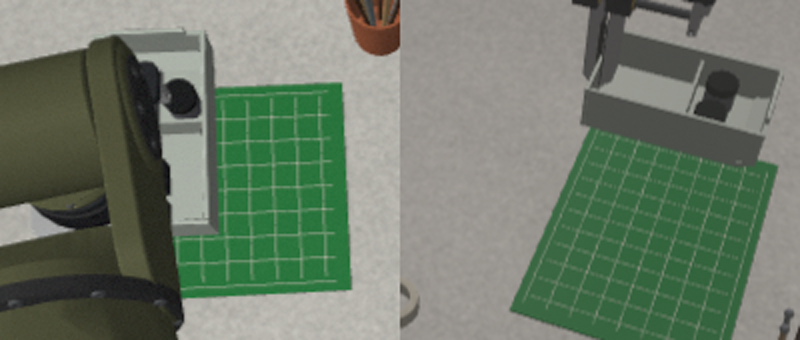

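The tray is level and the pots are standing. The offset from the mat is parallax, because the tray is still about 183 mm up. Descending.

Careful with the scale: shifts go in units of 100 mm and turns go in units of 0.25 rad. That gives: 8 mm is 0.08, 2 mm is 0.02.

```bash
python3 nudge.py '0.01 0 0.08 0 0 0 | 0.02 0 0.22 0 0 0 | 0.02 0.005 0.4 0 0 0 | 0.02 0.005 0.58 0 0 0 | 0.02 0.005 0.76 0 0 0'|grep -E 'wrist|gap'; python3 nudge.py '0 0 0.18 0 0 0 | 0 0 0.36 0 0 0 | 0 0 0.52 0 0 0 | 0 0 0.64 0 0 0 | 0 0 0.72 0 0 0'|grep -E 'wrist|gap'; python3 nudge.py '0 0 0.05 0 0 0 | 0 0 0.09 0 0 0 | 0 0 0.12 0 0 0 | 0 0 0.14 0 0 0 | 0 0 0.15 0 0 0'|grep -E 'wrist|gap';python3 -c "
from h import *
to([609,200.4,20.5],down(1.656))
D=manip.camera('scene')[1]
im,D=shot('scene','s7');shot('top','t7')
a=cv2.imread('pics/t7.png')[80:240,110:290];b=cv2.imread('pics/s7.png')[90:250,330:510]
cv2.imwrite('pics/c7.png',cv2.resize(np.hstack([a,b]),None,fx=2.2,fy=2.2,interpolation=2))"
```

```text
wrist_force: [0.1, -0.5, -1.2]
finger_gap: 3.6
wrist_force: [-0.1, 0.5, -1.9]
finger_gap: 4.0
wrist_force: [0.6, -0.4, -1.7]
finger_gap: 3.8
shift [-0.  -0.1 17.6] rot [-0.0016 -0.0004 -0.0018] | F [ 0.6 -0.4 -1.7] M [-0.09  0.2  -0.02] t 20.85
```

Picture budget is used, so I go on by numbers: slow descent to touch-down.

To row units: 14.5 mm is 0.145, 13 mm is 0.13.

```bash
python3 nudge.py '0 0 0.04 0 0 0 | 0 0 0.08 0 0 0 | 0 0 0.11 0 0 0 | 0 0 0.13 0 0 0 | 0 0 0.145 0 0 0'|grep -E 'pos|wrist'; python3 nudge.py '0 0 0.005 0 0 0 | 0 0 0.01 0 0 0 | 0 0 0.015 0 0 0 | 0 0 0.02 0 0 0'|grep -E 'pos|wrist'
```

```text
eef_pos: [609.0, 200.4, 23.2]
wrist_force: [0.1, -0.1, -1.7]
eef_pos: [609.0, 200.5, 21.5]
wrist_force: [0.5, -0.7, -2.2]
```

To row units: 1 mm is 0.01, 0.5 mm is 0.005.

```bash
python3 nudge.py '0 0 0.005 0 0 0 | 0 0 0.01 0 0 0 | 0 0 0.01 0 0 0'|grep -E 'pos|wrist'
```

```text
eef_pos: [609.0, 200.5, 20.7]
wrist_force: [-0.5, -1.0, 0.4]
```

```bash
python3 nudge.py '0 0 0.004 0 0 0 | 0 0 0.004 0 0 0'|grep -E 'pos|wrist';  python3 nudge.py '0 0 0 0 0 0 | 0 0 0 0 0 0 | 0 0 0 0 0 0' 14 | grep -E 'pos|wrist|gap'; python3 nudge.py '0 0 0 0 0 0 | 0 0 0 0 0 0 | 0 0 0 0 0 0' 30 | grep -E 'pos|wrist|gap'
```

```text
eef_pos: [609.1, 200.5, 20.5]
wrist_force: [-3.4, -0.1, 6.2]
eef_pos: [609.0, 200.4, 19.9]
wrist_force: [-0.1, -0.5, 0.7]
finger_gap: 13.5
eef_pos: [609.0, 200.5, 20.0]
wrist_force: [0.1, 0.3, 0.1]
finger_gap: 29.4
```

To row units: -120 mm is -1.2, -80 mm is -0.8.

```bash
python3 nudge.py '0 0 -0.05 0 0 0 | 0 0 -0.2 0 0 0 | 0 0 -0.45 0 0 0 | 0 0 -0.8 0 0 0 | 0 0 -1.2 0 0 0'|grep -E 'pos|wrist'; python3 nudge.py '0 -0.2 -0.3 0 0 0 | 0 -0.6 -0.6 0 0 0 | 0 -1 -0.9 0 0 0 | 0 -1.4 -1 0 0 0 | 0 -1.8 -1 0 0 0'|grep -E 'pos|wrist'; python3 nudge.py '0 -0.4 0 0 0 0 | 0 -0.6 0 0 0 0 | 0 -0.7 0 0 0 0 | 0 -0.7 0 0 0 0' >/dev/null; cat > ver.py <<'E'
from h import *
def cloud(n):
    im,D=manip.camera(n);K,Rm,t=cam(n);v,u=np.mgrid[:400,:640]
    P=np.stack([(u-K[0,2])/K[0,0]*D,(v-K[1,2])/K[1,1]*D,D],-1).reshape(-1,3)
    return (P-t)@Rm, D.ravel()>0, im.reshape(-1,3)
for n in ('scene','top'):
    W,ok,im=cloud(n); reg=ok&(W[:,0]>560)&(W[:,0]<820)&(W[:,1]>50)&(W[:,1]<370)
    r=reg&(W[:,2]>41)&(W[:,2]<60)
    (c,sz,a)=cv2.minAreaRect(W[r][:,:2].astype(np.float32)); print(n,'rim centre',c,sz,a,'n',r.sum(),'z',np.percentile(W[r][:,2],[10,50,90]).round(1))
    for x0 in (610,730):
        q=r&(abs(W[:,0]-x0)<25); print('rim z near',x0,np.median(W[q][:,2]).round(1))
    b=reg&(im.max(1)<60)&(W[:,2]>25)&(W[:,2]<50); 
    _,lab,cen=cv2.kmeans(W[b].astype(np.float32),2,None,(3,50,.1),5,cv2.KMEANS_PP_CENTERS); print('pots',cen.round(1),np.bincount(lab.ravel()),'top z',np.percentile(W[b][:,2],[20,50,80]).round(1))
print(manip.read_state()['clock'],manip.read_state()['eef_pos'])
E
python3 ver.py
```

```text
eef_pos: [608.8, 200.4, 142.0]
wrist_force: [-0.2, 0.0, 0.1]
eef_pos: [428.9, 185.3, 243.3]
wrist_force: [-0.2, 0.7, -0.8]
scene rim centre (685.031494140625, 204.396728515625) (159.89447021484375, 93.93111419677734) 4.66829252243042 n 622 z [42.  45.9 49. ]
rim z near 610 45.7
rim z near 730 45.7
pots [[715.1 224.2  35.7]
 [715.9 186.8  38.1]] [155 103] top z [35.7 37.6 38.8]
top rim centre (685.8009033203125, 208.10496520996094) (160.9676055908203, 91.20557403564453) 5.0081868171691895 n 678 z [43.  46.6 51.2]
rim z near 610 46.4
rim z near 730 46.1
pots [[715.2 188.1  36.8]
 [713.4 228.7  36.9]] [160 163] top z [35.8 37.4 39. ]
24.5 [361.04095034 179.6919832  241.03379394]
```

The tray is level and centred at (685.4,206), with the mat centre at (686.7,207). Both pot tops are at z≈38, as expected for upright pots, and the robot is clear.

```bash
python3 nudge.py '0 0 0 0 0 0 | 0 0 0 0 0 0' | grep -E 'clock|pos|wrist'; python3 -c "
from cell import manip;print(manip.sign_off())"
```

```text
clock: 24.7
eef_pos: [360.8, 179.6, 240.3]
wrist_force: [0.1, -0.4, -0.6]
the job is handed in; nothing more can be done
None
```

The pot tray is out of the rack and level on the green mat, within about 2 mm of centre with both pots upright; finding the bar briefly pressed the tab on it at about 11 N, the tab then passed under without resistance, and I handed the job in at 24.7 s.

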